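Pack out the gap in a drilling jig and lock the cam

TASK

The die-cast box in the drilling jig has to be held tight for drilling, but there is a gap between it and the front jaw. Try the aluminium packing blocks from the rack to find the one that fills the gap, lower it in upright until it stands fully home on the jig's base, and then swing the cam lever closed so that the packing is gripped tight. Never drop a packing block, leave the blocks you do not use standing upright in the rack or on the bench, and do not disturb the other things on the bench.

Things in the scene. Friction and masses are not known exactly. Their poses are not given: they have to be found in the camera images.
- jig: Drilling jig, fixed. Sizes in mm. Origin: centre of the underside of its base plate (230 along x, 124 along y, 12 thick); x runs from the lever end to the back stop. Front jaw block x -113 to -38, top z 56. Behind it a loose die-cast box 70 x 64 x 44, top z 56, sits against a grey stop locked on the base. Where the stop is locked differs each time and is not given
- jaw_foot (a point): Foot of the front jaw's flat face, at x -38, y 0, z 12 of the jig (axes as the jig's). From here the gap runs 19 to 31 along +x up to the box (to be found out), 69 wide in y between the side plates, floor at this height, 44 deep below the tops of jaw and box. A packing in place stands here, thickness along x, length along y
- plate_top (a point): Middle of the top edge of the left side plate beside the gap: x -20, y 40.5, z 92 of the jig. The two side plates run along x from -45 to 105, 12 thick, inner faces at y -34.5 and 34.5, tops at z 92: 10 above the top of a packing that is home, so fingers on its ends cannot follow it home; fingers on its two faces can
- handle (a joint): Cam lever on the front jaw block, turning about the vertical at x -92, y 0 of the jig. 0 rad: open, pointing to the jig's -x (starts at 0 to 0.35). Grows clockwise seen from above to its stop at 1.5 rad: closed, pointing to the jig's +y, where it stays by itself. Needs about 3 to 5 N sideways at the grip
- lever_grip (a point): Point on the axis of the lever's black handgrip, 75 from the pivot axis, 66 above the bench. The grip is a round bar, 19 across, reaching from 60 to 91 from the pivot
- nose: Rubber nose of the sprung plunger in the jaw face, 34 wide, 26 high; this is its centre. Flush with the face when the lever is open; closing the lever drives it up to 7.3 out. Once it meets the packing its spring presses with 3.5 N per mm of the travel left: a packing with up to about 5.5 play in the gap is gripped, with more it is not
- rack: Slotted wooden rack, 107 along x, 40 along y, 46 high, fixed. Origin: centre of its underside. Three slots about 27 wide at x -30, 0, 30, floor at z 10. The blocks stand in them with their thickness along the rack's x, less than 12 between neighbours' faces; their ends overhang the rack by about 12 and are free. The bench from the rack towards its front edge is free
- packing_thin: Thinnest of three aluminium packing blocks that differ only in thickness: 18 thick (x), 64 long (y), 70 high (z), about 200 g, lower long edges rounded 3, two dark round marks on each face. Origin: centre of the underside. Starts upright in one of the rack's slots; which one is drawn anew
- packing_middle: Middle one of three aluminium packing blocks that differ only in thickness: 22 thick (x), 64 long (y), 70 high (z), about 250 g, lower long edges rounded 3, two dark round marks on each face. Origin: centre of the underside. Starts upright in one of the rack's slots; which one is drawn anew
- packing_thick: Thickest of three aluminium packing blocks that differ only in thickness: 26 thick (x), 64 long (y), 70 high (z), about 300 g, lower long edges rounded 3, two dark round marks on each face. Origin: centre of the underside. Starts upright in one of the rack's slots; which one is drawn anew
- calliper: slide calliper, 50 x 180 x 6, lying near the front edge; a bystander
- cutters: side cutters with red handles, 44 x 125 x 12, lying behind the rack; a bystander
- tape_roll: roll of black tape, 62 across, 19 high, on the left; a bystander
There are look-alikes about, which are no part of the job. Leave any yellow look-alike of the packing_middle alone.

How it is judged:
By the outcome, as a careful person would: the job done as asked, in the order asked, and still so for the second after the job is handed in, with the robot touching nothing.
It also fails if it takes over 72 s, if anything falls off the work surface, if the arm or the gripper's body presses on something with over 40 N, if the wrist force passes 120 N, or if a joint passes its speed limit or range.

ROBOT

A 6-joint arm with a two-finger parallel gripper is mounted at the origin on a cart in front of the work surface, level with it; the furniture and walls round the work are solid. World frame = base frame: x ahead of the robot, y to its left, z up, the work surface at z = 0. Lengths are in mm, angles in rad, forces in N, time in s.
With the tool pointing down it reaches from about 325 to 875 mm from the base axis. Payload 4.4 kg.
Tool frame: the origin (TCP) lies on the centre line of the jaws, within the pads' length; the fingertips stand ahead of it and the grasp point (between the pads) lies 6 mm ahead of it (ctrl.tcp_to_tips is the z of the fingertips in the tool frame, in mm); z points along the fingers, y is the line along which they close (so a half turn about z gives the same grasp; the last joint's range is limited). The gripper opens to 85 mm and grips with 20 to 120 N. Pads are 22 mm wide; open, the fingers measure 114 mm over their backs; the gripper's body (76 mm by 85 mm) begins 54 mm behind the grasp point. The pads swing forward as they close: fully open they stand 13 mm farther back than shut.
Start: joints at [1.03, 0.207, 1.542, -0, 1.393, -0.15], TCP at [219.043, 531.646, 256.282] pointing down, gripper open.
Joint ranges: [-2.73, 2.73], [-0.86, 2.22], [0.23, 2.46], [-1.11, 4.25], [0.08, 2.63], [-2.82, 2.82]. Speed limits (rad/s): [2.79, 2.79, 3.14, 3.14, 3.14, 3.14].

INTERFACE

Orientations are given as a 3x3 rotation matrix whose columns are the frame's x, y, z axes.
In Python, from plant import ctrl, sensors, optics gives the robot as it stands. Calls block until the motion is done:
- ctrl.move_ptp(position, orientation): joint-space move of the TCP to a pose.
- ctrl.move_l(position, rot=None, vel=150, threshold=None): straight line of the TCP; rot=None keeps the orientation; vel is the mean speed in mm/s. With threshold (N) it stops when the force on the tool has changed by that much, and returns True; else False.
- ctrl.set_joints(angles): joint-space move.
- ctrl.gripper_to(opening, force=None): finger opening in mm; force is the grip in N (None keeps the last); returns when the fingers have stopped.
- ctrl.hold(seconds).
- ctrl.solve_ik(position, orientation): joint angles nearest the present ones, or None.
- sensors.read_state(): the state.
- optics.grab_frame(name): name is "scene" or "top"; returns (picture, depth): 384x512x3 uint8, red, green, blue; 384x512 float32, mm along the optical axis (not along the pixel's ray), 0 where there is no reading.
- optics.camera_params(name): a dict with "mtx" (3x3 intrinsics, pixels), "R" (3x3) and "t" (3): a world point X has camera coordinates R X + t. Camera axes: x right, y down, z forward; pixel columns grow to the right and rows downward; lengths in mm; the calibration is good to about 2 mm. A picture is of the moment at which its call begins. camera_params takes no time and is no camera call.
A pose or a line that the arm cannot do raises ctrl.MotionError and nothing moves.
- ctrl.finish_job(): hands the job in; it is judged then, once.
The state is a dict: "t": time; "q": joint angles; "qvel": joint speeds; "tau": joint torques, N m; "eef_pos": TCP position; "eef_rot": TCP orientation; "force": force on the tool from outside, world axes, zero at the start; "wrist_torque": the same for the moment, N m; "grip_width": finger opening in mm; "grasp_force": force on a finger pad.
Only numpy, scipy, OpenCV 4.12 (cv2) and the standard library are available. Lean on these libraries where they do the work, as an engineer would, in place of code of your own. Each camera call takes 0.05 s, during which the arm holds its last target. There are 200 camera calls.

## Working session

There is one attempt and no reset: what is moved stays moved. The work goes in short steps, each a Python script; the robot and the scene stay as the last script left them, time stands still between calls to the robot, and variables do not carry over. Pictures are saved under pics/ and viewed, at most 10 in all, crops included, and the job is handed in when it is done.

```bash
ls; mkdir -p pics; python3 - <<'E'
from plant import ctrl, sensors, optics
import cv2,numpy as np
for n in("scene","top"):
    p,d=optics.grab_frame(n); np.savez(f"pics/{n}0.npz",p=p,d=d)
    c=optics.camera_params(n); print(n,c["mtx"].round(1).tolist(),(-c["R"].T@c["t"]).round(0),c["R"].round(2).tolist())
    cv2.imwrite(f"pics/{n}0.png",cv2.resize(p[:,:,::-1],(800,600),interpolation=cv2.INTER_CUBIC))
s=sensors.read_state();print(s["t"],s["eef_rot"].round(3).tolist() if hasattr(s["eef_rot"],'round') else s["eef_rot"],s["grip_width"],ctrl.tcp_to_tips)
E
```

```text
pics
scene [[390.8, 0.0, 253.2], [0.0, 390.8, 195.7], [0.0, 0.0, 1.0]] [  -5. -731.  717.] [[0.8, -0.6, 0.02], [-0.34, -0.48, -0.81], [0.49, 0.65, -0.58]]
top [[353.8, 0.0, 249.6], [0.0, 353.8, 195.9], [0.0, 0.0, 1.0]] [365. -10. 928.] [[0.01, -1.0, -0.0], [-0.97, -0.01, -0.22], [0.22, 0.01, -0.97]]
0.1 [[-0.925, 0.381, -0.001], [0.381, 0.925, -0.002], [0.0, -0.002, -1.0]] 85.5163903214291 25.0
```

View pics/scene0.png

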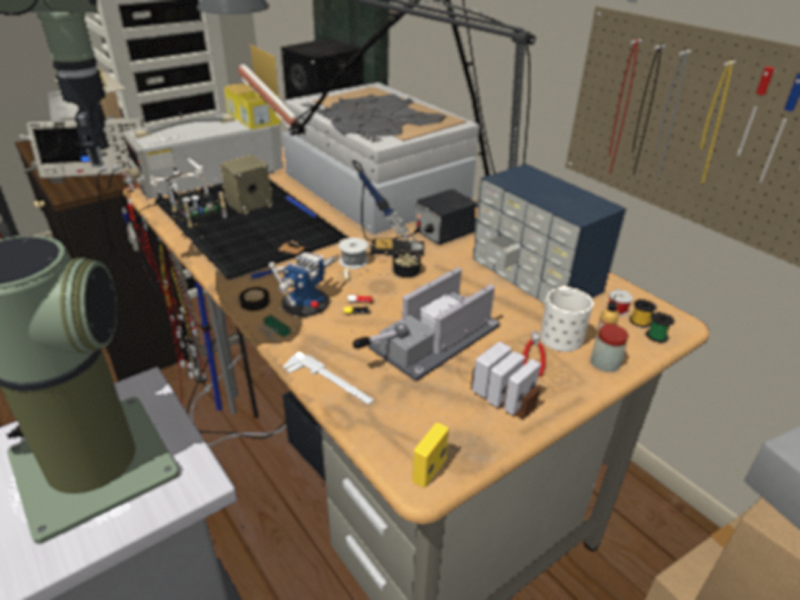

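View pics/top0.png

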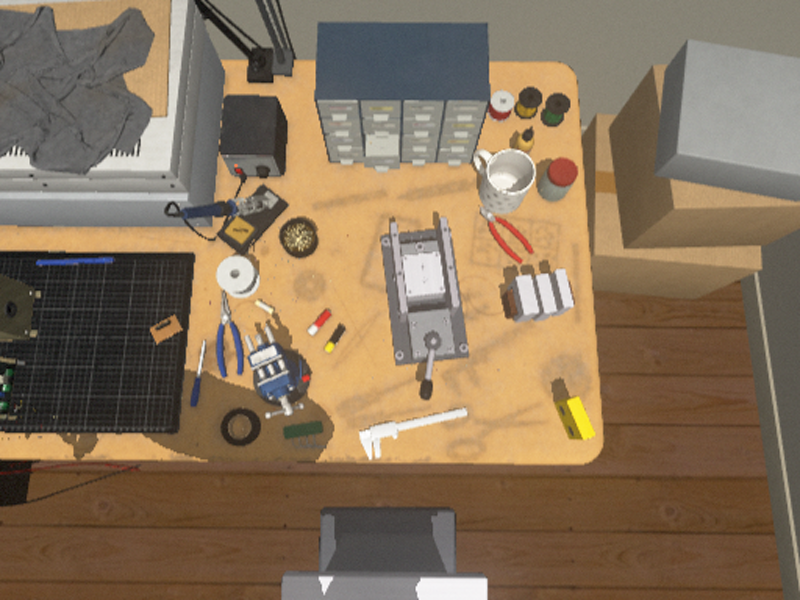

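Scene: jig at top-view (428,290), lever pointing toward the robot at (428,385), three grey blocks in the rack at (522/538/560, 293). Could be mistaken for packing: the yellow block at (575,417), a look-alike to leave; the white box in the jig (424,275). I choose the three grey ones in the rack; now measuring and taking a close crop.

```bash
cat > h.py <<'E'
import numpy as np,cv2
from plant import ctrl,sensors,optics
def world(n,d):
    c=optics.camera_params(n);K=c["mtx"];v,u=np.mgrid[:384,:512]
    P=np.stack([(u-K[0,2])/K[0,0]*d,(v-K[1,2])/K[1,1]*d,d],-1)
    return (P-c["t"])@c["R"]
def rect(W,m,name):
    n,l,st,_=cv2.connectedComponentsWithStats(m.astype(np.uint8),connectivity=4)
    for i in range(1,n):
        if st[i,4]<15: continue
        q=W[l==i]; r=cv2.minAreaRect(q[:,:2].astype(np.float32))
        print(name,st[i,:5],"c",np.round(r[0],1),"size",np.round(r[1],1),"ang",round(r[2],1),"z",np.median(q[:,2]).round(1))
def ortho(n,p,z,x0,x1,y0,y1,s):
    "rectified onto plane z: rows = x decreasing, cols = y decreasing, s px/mm"
    c=optics.camera_params(n)
    H=c["mtx"]@np.c_[c["R"][:,:2],c["R"][:,2]*z+c["t"]]   # world xy1 -> pix
    A=np.array([[0,-1/s,x1],[-1/s,0,y1],[0,0,1.]])         # out (col,row) -> world
    return cv2.warpPerspective(p,H@A,(int((y1-y0)*s),int((x1-x0)*s)),flags=cv2.INTER_CUBIC|cv2.WARP_INVERSE_MAP)
E
python3 - <<'E'
from h import *
f=np.load("pics/top0.npz");p,d=f["p"],f["d"];W=world("top",d)
z=W[...,2];roi=np.zeros_like(z,bool);roi[120:300,235:390]=1
for a,b in((85,97),(70,85),(50,61),(7,16)): rect(W,roi&(z>a)&(z<b),(a,b))
f2=np.load("pics/scene0.npz");W2=world("scene",f2["d"]);z2=W2[...,2]
R2=(W2[...,0]>350)&(W2[...,0]<700)&(W2[...,1]<0)&(W2[...,1]>-400)
for a,b in((85,97),(70,85),(50,61)): rect(W2,R2&(z2>a)&(z2<b),("scene",a,b))
cv2.imwrite("pics/o56.png",ortho("top",p,56,440,640,-190,60,3)[:,:,::-1])
cv2.imwrite("pics/o80.png",ortho("top",p,80,440,620,-330,-180,4)[:,:,::-1])
E
```

```text
(85, 97) [317 120  21   5  41] c [ 753.7 -201.8] size [ 9.6 51.2] ang 0.3 z 89.9
(85, 97) [281 138  13  58 291] c [633.4 -98.1] size [148.6  12.3] ang 7.1 z 91.7
(85, 97) [249 142  12  58 286] c [623.1 -18. ] size [148.1  12. ] ang 7.2 z 91.4
(70, 85) [314 120  23   7  58] c [ 754.4 -198.5] size [56.5 13.2] ang 83.7 z 77.2
(70, 85) [354 171  13  26 205] c [ 594.  -280.4] size [64.2 18.2] ang 9.1 z 79.4
(70, 85) [329 175  16  27 288] c [ 583.2 -221.9] size [63.9 26.4] ang 9.5 z 79.6
(70, 85) [342 175  15  26 246] c [ 585.6 -251.6] size [64.3 22.6] ang 10.7 z 79.4
(70, 85) [272 213  10  10  72] c [508.1 -72.2] size [22.7 22.3] ang 0.6 z 72.4
(70, 85) [269 235   8  21 101] c [441.4 -62.4] size [16.7 48.1] ang 87.5 z 72.8
(70, 85) [369 265   8   7  22] c [ 388.8 -298. ] size [10.3 14.6] ang 37.4 z 71.1
(50, 61) [310 120  23  10  45] c [ 757.8 -191.3] size [61. 15.] ang 71.5 z 55.0
(50, 61) [256 154  30  36 829] c [633.1 -59.1] size [91.5 66.8] ang 7.1 z 55.6
(50, 61) [352 175   3  11  15] c [ 609.9 -269.7] size [27.6  2.3] ang 8.4 z 55.3
(50, 61) [328 181   4  17  20] c [ 585.7 -208.9] s
[... 1573 characters left out ...]
30  20  18 177] c [ 592.7 -283.8] size [64.9 18.4] ang 9.6 z 78.9
('scene', 70, 85) [275 271   5   8  15] c [ 403.4 -288.3] size [19.8  7. ] ang 30.1 z 70.8
('scene', 70, 85) [272 277   6   8  18] c [ 388.7 -299.1] size [19.2  8.4] ang 84.3 z 70.7
('scene', 50, 61) [243 181  71  44 772] c [591.2 -68.8] size [214.6  91.7] ang 4.1 z 55.7
('scene', 50, 61) [304 236  10   7  33] c [ 552.7 -230.4] size [ 6.3 25.8] ang 16.9 z 55.3
('scene', 50, 61) [325 239  20  15  60] c [ 592.3 -290.7] size [15.8 66.2] ang 86.3 z 55.4
('scene', 50, 61) [314 242  12   7  38] c [ 561.3 -265.3] size [16.3 29. ] ang 57.8 z 55.7
('scene', 50, 61) [265 278  22  20  76] c [ 390.3 -309.9] size [60.9 18.5] ang 1.2 z 55.8
```

```bash
cat >> h.py <<'E'
yaw=np.deg2rad(7.25);JX=np.array([np.cos(yaw),np.sin(yaw)]);JY=np.array([-JX[1],JX[0]])
J0=np.array([628.25,-58.05])-30*JX
def tojig(W): return np.stack([(W[...,:2]-J0)@JX,(W[...,:2]-J0)@JY,W[...,2]],-1)
def fromjig(x,y,z): return np.r_[J0+x*JX+y*JY,z]
E
python3 - <<'E'
from h import *
f=np.load("pics/top0.npz");p,d=f["p"],f["d"];W=world("top",d);G=tojig(W)
z=G[...,2]
for y0 in range(-30,31,10):
    s=(abs(G[...,1]-y0)<5)
    a=G[s&(abs(z-56)<4)][:,0]; j=a[a<-10]; b=a[a>-30]
    fl=G[s&(abs(z-12)<3)&(G[...,0]<60)][:,0]
    print(y0,"jaw max",np.sort(a[a<-25])[-3:].round(1),"box min",np.sort(a[a>-25])[:3].round(1),"floor",fl[fl>-60].min().round(1) if len(fl) else 0,fl.max().round(1))
a=G[(abs(z-92)<4)&(abs(G[...,1])<60)];print(a.min(0),a.max(0))
h=W[(z>68)&(z<80)&(G[...,0]<-100)&(G[...,0]>-200)&(abs(G[...,1])<60)];g=tojig(h);print(g[:,:2].min(0),g[:,:2].max(0),g.mean(0))
g=g-[-92,0,0];print(np.rad2deg(np.arctan2(*np.median(g[np.hypot(g[:,0],g[:,1])>45],0)[:2][::-1])))
E
python3 - <<'E'
import cv2,numpy as np
a=cv2.imread("pics/o56.png");b=cv2.imread("pics/o80.png")
cv2.imwrite("pics/m.png",np.hstack([a[:600,300:600] if 0 else cv2.resize(a,None,fx=.53,fy=.53),cv2.resize(b,None,fx=.64,fy=.64)[:318]]) if cv2.resize(a,None,fx=.53,fy=.53).shape[0]==318 else a)
E
```

```text
-30 jaw max [-36.7 -34.5 -32.5] box min [-16.3 -13.5 -12. ] floor -27.3 -7.6
-20 jaw max [-41.  -40.8 -38.5] box min [-9.6 -9.3 -9. ] floor -28.7 -11.1
-10 jaw max [-39.8 -39.6 -39.5] box min [-10.6 -10.2 -10.1] floor -27.5 -10.0
0 jaw max [-38.6 -38.5 -37.6] box min [-10.   -9.5  -9.4] floor -28.7 -10.1
10 jaw max [-39.9 -39.8 -39.2] box min [-11.1 -10.8 -10.5] floor -28.5 -10.0
20 jaw max [-38.9 -37.9 -37.8] box min [-10.3  -9.8  -9.8] floor -28.5 -9.6
30 jaw max [-41.  -40.1 -39.6] box min [-10.9 -10.7  -9. ] floor -49.1 -11.9
[-44.29547182 -57.88248024  88.1078663 ] [257.33964182  55.72677408  95.92877141]
[-179.99344977   -6.10674398] [-100.03130642   30.28213279] [-145.93755699   15.59913711   71.89646227]
164.23309245353835
```

View pics/m.png

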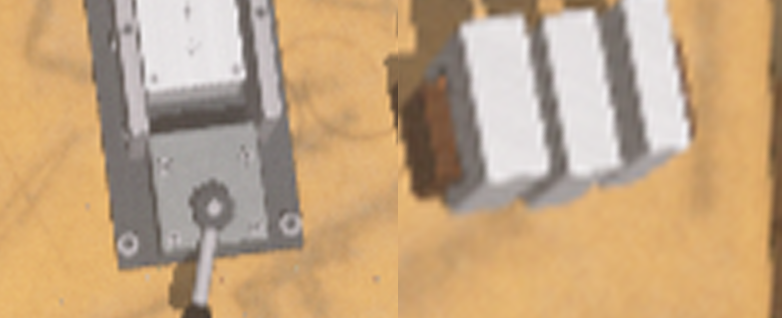

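View pics/o80.png

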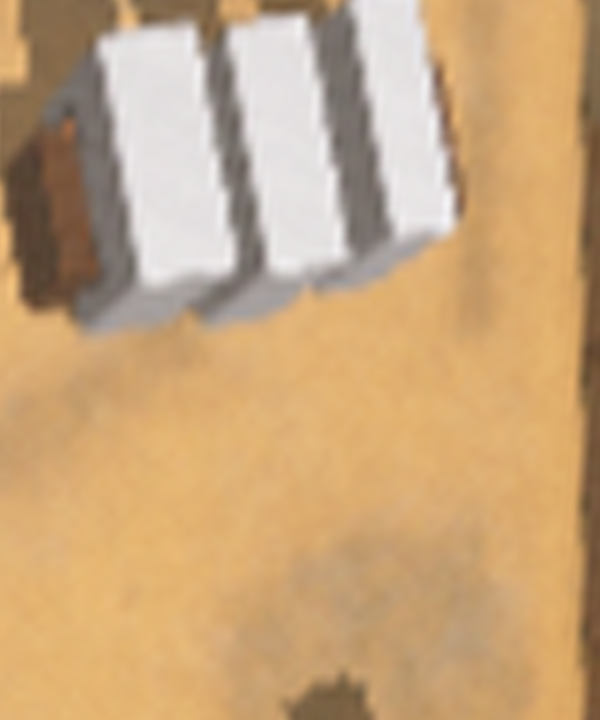

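The crops show the three grey blocks: left (150,150) thickest (26.4), middle 22.6, right 18.2 mm; the jig gap lies between jaw (x −38) and box (x ≈ −10), ≈28 mm, so the thick block should fit (play ≈2; the middle would have ≈6, not gripped). Grasp it by its free ends, set it on the bench, look, regrasp by its faces.

```bash
cat >> h.py <<'E'
def Rd(a):
    c,s=np.cos(a),np.sin(a); return np.array([[-s,c,0],[c,s,0],[0,0,-1.]])
def st(*k):
    s=sensors.read_state(); print("t",round(s["t"],1),"pos",np.round(s["eef_pos"],1),"F",np.round(s["force"],1),"w",round(s["grip_width"],1),"gf",np.round(s["grasp_force"],1),*k)
    return s
TB=np.deg2rad(9.8)
E
python3 - <<'E'
from h import *
for nm,pos,a in(("rack",[583.2,-221.9,70],TB),("bench",[470,-215,61],TB),("face",[470,-215,72],TB+np.pi/2),("jig",fromjig(-24,0,84),yaw)):
    for k in(0,np.pi,-np.pi):
        q=ctrl.solve_ik(pos,Rd(a+k)); print(nm,k,None if q is None else np.round(q,2))
R=Rd(TB); 
qa=ctrl.solve_ik([583.2,-221.9,70],R);qb=ctrl.solve_ik([583.2,-221.9,70],Rd(TB+np.pi))
if qa is None or (qb is not None and abs(qb[5])<abs(qa[5])): R=Rd(TB+np.pi)
ctrl.move_ptp([583.2,-221.9,230],R);ctrl.move_l([583.2,-221.9,110]);st()
print(ctrl.move_l([583.2,-221.9,70],vel=80,threshold=8));st()
ctrl.gripper_to(60,60);st()
E
```

```text
rack 0 [-0.5   0.51  1.55 -0.    1.08 -0.67]
rack 3.141592653589793 [-0.5   0.51  1.55 -0.    1.08  2.47]
rack -3.141592653589793 [-0.5   0.51  1.55 -0.    1.08  2.47]
bench 0 [-0.6   0.34  1.83 -0.    0.97 -0.77]
bench 3.141592653589793 [-0.6   0.34  1.83 -0.    0.97  2.37]
bench -3.141592653589793 [-0.6   0.34  1.83 -0.    0.97  2.37]
face 0 [-0.6   0.32  1.83 -0.    0.99 -2.34]
face 3.141592653589793 [-0.6   0.32  1.83 -0.    0.99  0.8 ]
face -3.141592653589793 [-0.6   0.32  1.83 -0.    0.99  0.8 ]
jig 0 [-0.26  0.41  1.67 -0.    1.06 -0.39]
jig 3.141592653589793 [-0.26  0.41  1.67 -0.    1.06  2.75]
jig -3.141592653589793 [-0.26  0.41  1.67 -0.    1.06  2.75]
t 4.0 pos [ 584.1 -222.3  111.2] F [-0.2  0.8  0.5] w 85.5 gf 0.0
False
t 4.6 pos [ 583.1 -221.8   69.5] F [ 1.3  0.2 -0.1] w 85.3 gf 0.0
t 5.0 pos [ 583.9 -222.4   71. ] F [ 0.2 -0.4  1.7] w 63.3 gf 68.1
```

```bash
python3 - <<'E'
from h import *
R=Rd(TB)
ctrl.move_l([583.2,-221.9,160],rot=R,vel=120);st()
ctrl.move_l([470,-215,160],rot=R,vel=200);ctrl.move_l([470,-215,68],rot=R,vel=120);ctrl.hold(.2);st()
print(ctrl.move_l([470,-215,55],rot=R,vel=20,threshold=5));s=st()
ctrl.gripper_to(84);ctrl.move_l([470,-215,150],rot=R,vel=250);st()
ctrl.move_l([430,-330,200],rot=R,vel=250)
p,d=optics.grab_frame("top");np.savez("pics/top1.npz",p=p,d=d)
W=world("top",d);z=W[...,2];roi=(W[...,0]>420)&(W[...,0]<620)&(W[...,1]>-310)&(W[...,1]<-170)
for a,b in((55,77),(77,86)): rect(W,roi&(z>a)&(z<b),(a,b))
p,d=optics.grab_frame("scene");W=world("scene",d);z=W[...,2];rect(W,(W[...,0]>420)&(W[...,0]<520)&(W[...,1]>-260)&(W[...,1]<-170)&(z>60)&(z<77),"scene")
E
```

```text
t 5.9 pos [ 582.3 -221.3  158.8] F [ 0.1 -0.3 -3.9] w 62.8 gf 67.4
t 7.7 pos [ 470.7 -215.5   69. ] F [ 0.3 -0.1 -4.8] w 63.1 gf 67.4
True
t 8.2 pos [ 470.2 -215.2   61. ] F [0.1 0.1 4.5] w 63.3 gf 68.5
t 9.0 pos [ 470.3 -215.2  150.8] F [-0.3 -0.4 -0.1] w 83.8 gf 0.0
(55, 77) [353 174  13  25  79] c [ 588.7 -273.7] size [61.1 15.8] ang 26.0 z 67.2
(55, 77) [341 177  13  25  76] c [ 581.2 -242.9] size [65.1 16.3] ang 24.8 z 66.5
(55, 77) [327 220  16  28 314] c [ 470.9 -214.7] size [64.1 26.7] ang 10.6 z 69.7
(77, 86) [355 174  12  23 161] c [ 591.3 -281.4] size [57.7 18.4] ang 10.9 z 80.0
(77, 86) [342 175  15  25 217] c [ 584.8 -252. ] size [63.1 22.4] ang 9.6 z 80.1
scene [268 240  16  17 171] c [ 459.8 -219.8] size [45.4 28. ] ang 9.5 z 69.3
```

```bash
python3 - <<'E'
from h import *
R=Rd(TB-np.pi/2); Rj=Rd(yaw)
ctrl.move_ptp([470.2,-215.2,150],R);ctrl.move_l([470.2,-215.2,72],rot=R,vel=150,threshold=10);st()
ctrl.gripper_to(20,50);s0=st()
ctrl.move_l([470.2,-215.2,210],rot=R,vel=200)
P=fromjig(-24.2,0,0)-[.4,.3,0]
ctrl.move_ptp(P+[0,0,210],Rj);ctrl.move_l(P+[0,0,135],rot=Rj,vel=120);ctrl.hold(.2);st()
p,d=optics.grab_frame("top");cv2.imwrite("pics/ins.png",cv2.resize(p[130:270,220:320,::-1],None,fx=4,fy=4,interpolation=cv2.INTER_CUBIC))
print(ctrl.move_l(P+[0,0,82],rot=Rj,vel=30,threshold=8));st()
E
```

```text
t 12.0 pos [ 470.7 -215.7   72.5] F [ 0.9 -1.   0.7] w 83.8 gf 0.0
t 12.6 pos [ 470.7 -215.4   72.8] F [-0.8  1.   3.5] w 25.0 gf 50.3
t 15.5 pos [575.  -65.4 136.3] F [ 0.6  0.5 -4.5] w 25.4 gf 49.4
True
t 17.1 pos [574.2 -65.2  84.8] F [-1.   0.2  5.6] w 25.4 gf 50.4
```

```bash
python3 - <<'E'
from h import *
Rj=Rd(yaw);P=fromjig(-24.2,0,0)-[.4,.3,0]
ctrl.gripper_to(42);ctrl.move_l(P+[0,0,200],rot=Rj,vel=150)
def piv(t,z): return fromjig(-92-75*np.cos(t),75*np.sin(t),z)-[.4,.3,0]
def Rl(t): return Rd(yaw+np.pi/2-t)
ctrl.move_ptp(piv(.275,0)+[-120,60,210],Rl(.275))
p,d=optics.grab_frame("top");G=tojig(world("top",d));z=G[...,2]
m=(abs(G[...,0]+24)<16)&(abs(G[...,1])<31)&(z>60);print("packing top z",np.median(z[m]),m.sum(),G[m].mean(0),G[m].min(0),G[m].max(0))
m=(z>66)&(z<80)&(G[...,0]<-100)&(G[...,0]>-200)&(abs(G[...,1])<60)
g=G[m][:,:2]-[-92,0];g=g[(np.hypot(*g.T)>50)&(np.hypot(*g.T)<92)];a=np.pi-np.arctan2(*g.mean(0)[::-1]);print("lever",a,m.sum())
ctrl.move_ptp(piv(a,140),Rl(a));ctrl.gripper_to(45)
print(ctrl.move_l(piv(a,75),vel=100,threshold=6));st()
cv2.imwrite("pics/a.png",cv2.resize(p[130:270,220:320,::-1],None,fx=4,fy=4,interpolation=cv2.INTER_CUBIC))
open("a.txt","w").write(str(a))
E
```

```text
packing top z 81.37074701147736 298 [-25.84839563   0.1699352   80.08066973] [-37.29039588 -30.73127279  60.13231525] [-10.45469972  30.94111786  85.33585275]
lever 0.2851771809811767 179
False
t 21.2 pos [433.2 -62.   75.5] F [-0.1 -0.6 -0.2] w 45.2 gf 0.0
```

View pics/a.png

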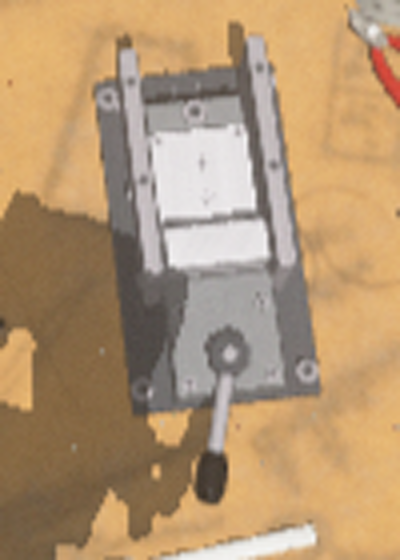

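The packing stands home in the gap (215,243), top at 82 mm; the lever grip is at (210,478), angle 0.285. Fingers are now around the grip, so swing it closed.

```bash
python3 - <<'E'
from h import *
a=float(open("a.txt").read())
def piv(t,z): return fromjig(-92-75*np.cos(t),75*np.sin(t),z)-[.4,.3,0]
def Rl(t): return Rd(yaw+np.pi/2-t)
ctrl.gripper_to(23,20);st()
for t in np.linspace(a,1.54,11)[1:]:
    ctrl.move_l(piv(t,75),rot=Rl(t),vel=70)
    s=st(round(t,2))
    if np.hypot(*s["force"][:2])>30: print("stop");break
E
```

```text
t 21.6 pos [433.1 -62.   75.4] F [0.3 0.4 0.2] w 23.1 gf 0.0
t 21.9 pos [434.9 -52.6  75.1] F [ 0.2 -0.1 -0.4] w 23.2 gf 0.0 0.41
t 22.2 pos [437.9 -43.9  74.9] F [ 0.4 -0.1  0.4] w 22.8 gf 0.0 0.54
t 22.4 pos [442.2 -35.5  74.9] F [ 0.4 -0.3 -0.8] w 23.2 gf 0.0 0.66
t 22.7 pos [447.5 -27.7  74.9] F [-0.2  0.5 -1.1] w 22.9 gf 0.0 0.79
t 23.0 pos [453.7 -20.7  74.9] F [-0.1  0.7 -0.5] w 23.0 gf 0.0 0.91
t 23.3 pos [460.8 -14.5  74.9] F [-0.3 -0.4  0.2] w 23.1 gf 0.1 1.04
t 23.6 pos [468.5  -9.2  74.9] F [ 0.3 -0.4  0.9] w 23.1 gf 0.3 1.16
t 23.9 pos [476.8  -4.9  74.9] F [-0.4 -0.6 -0.2] w 22.9 gf 0.4 1.29
t 24.1 pos [485.7  -1.7  74.9] F [-2.  -0.6  0. ] w 23.2 gf 0.5 1.41
t 24.4 pos [494.3   0.5  74.7] F [-3.1  0.2 -1.8] w 23.0 gf 1.3 1.54
```

```bash
python3 - <<'E'
from h import *
def piv(t,z): return fromjig(-92-75*np.cos(t),75*np.sin(t),z)-[.4,.3,0]
def Rl(t): return Rd(yaw+np.pi/2-t)
for t in (1.57,1.60,1.63):
    ctrl.move_l(piv(t,75),rot=Rl(1.54),vel=20)
    s=st(t)
    if np.hypot(*s["force"][:2])>9: break
ctrl.move_l(piv(1.54,75),vel=30);ctrl.gripper_to(45);ctrl.move_l(piv(1.54,150),vel=150);st()
ctrl.move_l(piv(1.54,200)+[-60,200,0],vel=250)
p,d=optics.grab_frame("top");G=tojig(world("top",d));z=G[...,2]
m=(z>66)&(z<80)&(G[...,1]>20)&(G[...,1]<110)&(G[...,0]>-160)&(G[...,0]<-55)
g=G[m][:,:2]-[-92,0];r=np.hypot(*g.T);g=g[(r>50)&(r<92)];print("lever",np.pi-np.arctan2(*g.mean(0)[::-1]),len(g))
m=(abs(G[...,0]+24)<20)&(abs(G[...,1])<31)&(z>70);print("packing",np.median(z[m]),G[m].mean(0),G[m].min(0),G[m].max(0))
cv2.imwrite("pics/b.png",cv2.resize(p[110:310,200:400,::-1],None,fx=3,fy=3,interpolation=cv2.INTER_CUBIC))
E
```

```text
t 24.7 pos [494.6   0.6  74.4] F [-8.  -0.3  3.2] w 23.1 gf 4.0 1.57
t 24.9 pos [494.8   0.6  74.2] F [-12.8  -3.2   7.1] w 23.1 gf 6.6 1.6
t 26.2 pos [4.947e+02 4.000e-01 1.495e+02] F [-0.8  0.2 -0.7] w 45.2 gf 0.0
lever 1.4973880052220305 104
packing 81.58616005247463 [-2.49025494e+01  2.84765483e-02  8.11598968e+01] [-37.13524234 -30.71567008  70.02019349] [-10.78716144  30.90508259  86.0153404 ]
```

View pics/b.png

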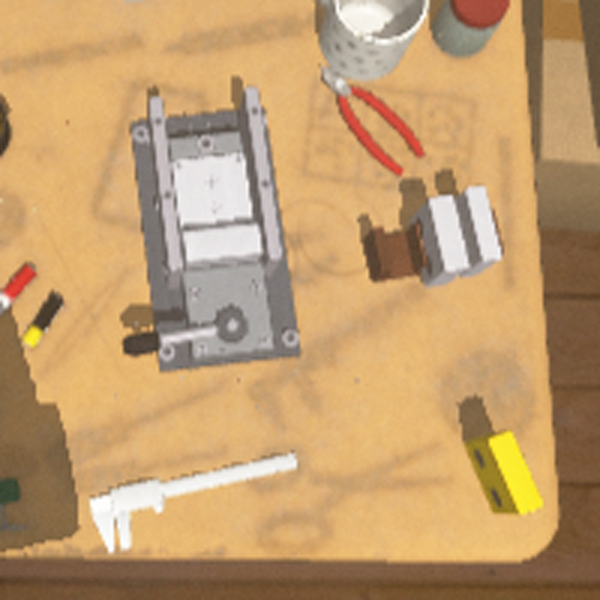

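The lever is closed against its stop (140,343; 1.50 rad). The packing is home against the box (222,242), the other two blocks are upright in the rack (465,233), and the bystanders are untouched.

```bash
python3 -c "
from plant import ctrl
print(ctrl.finish_job())"
```

```text
the job is handed in; nothing more can be done
None
```

Job handed in: the thick (26 mm) packing stands fully home in the roughly 28 mm gap (measured by camera, so I did not need to try the other blocks), the cam lever is closed at its stop, and the two unused blocks are still upright in the rack.

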